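Clamp the beaker on the bench shaker and start it

TASK

Get the shaker running safely: slide the clamp carriage along its rail until its orange sprung pad presses the beaker back into the V rest and the pad is pushed about half-way in, then turn the red wing knob clockwise as far as it goes to lock the carriage there. Then slide the yellow guard fully aside and press the green start button it uncovers all the way in, leaving the guard open and the beaker and both vials on the deck standing upright.

Things in the scene. Friction and masses are not known exactly. Their poses are not given: they have to be found in the camera images.
- shaker: Low white bench shaker, fixed to the worktop, 240 (x) x 300 (y) x 50 mm, with a grey deck whose top is 58 mm above the worktop and a blue control strip along its front. Origin on the worktop, under the housing; its x points from the control strip to the back, y points to the left seen from the front, the way in which the carriage slides towards the beaker and the guard slides open.
- seat (a point): Where the beaker's centre comes to lie, half-way up (35 mm above the deck), when it rests against both faces of the fixed aluminium V rest; shaker frame [0.030, 0.075, 0.093] m. The V faces stand 40 mm above the deck.
- beaker_center (a point): Centre, half-way up, of the empty 100 ml glass beaker, slightly tapered, 54 mm across, 70 mm tall, about 50 to 85 g, standing loose on the deck 2 to 12 mm short of the seat, between pad and V rest.
- carriage_part (a joint): Position (m) of the grey clamp carriage (44 x 80 mm, top 28 mm above the deck) on its rail, 0 to 0.105; grows towards the beaker (shaker +y). It starts at 0 to 0.03. With the beaker seated, the pad just touches it at about 0.076 (within 1 or 2 mm). About 2 N of sliding friction while the knob is slack; stays where it is left apart from the pad's push; held fast by a brake when the knob is locked. It can be drawn along by the knob.
- pad_face (a point): Centre of the face of the orange pad (40 wide, 32 high) on the front of the carriage, 24 mm above the deck; 60 mm ahead (shaker +y) of the knob axis when the pad is out.
- pad_part (a joint): How far (m) the pad is pushed back into the carriage by the beaker: 0 is fully out, 0.010 is its stop. Light spring: 0.5 N to start, 5.5 N at the stop.
- knob_grip (a point): Point on the vertical axis of the red wing knob on top of the carriage, at the height to grip it (58 mm above the deck). The wing is an upright bar 14 mm thick, 46 mm long, 32 mm high, on a stud; its top is 14 mm, its lower edge 18 mm and the carriage's top 30 mm from this point (above, below, below). This point's frame turns with the wing: its x axis goes across the thickness, its y axis along the wing, z up.
- wing_part (a joint): Angle (rad) of the wing knob: 0 fully slack, wing lying along the slide; grows as it is turned clockwise seen from above; 1.4 is its end stop, fully locked. It starts at 0 to 0.3. The brake begins to bite at about 0.9. About 0.1 to 0.2 N m to turn; it stays where it is left.
- guard_tab (a point): Middle, at the height to grip it, of the upright black tab on the yellow guard: 10 mm thick along the slide (shaker y), 26 mm long across it, rising 37 mm from the guard's plate; its top is 13 mm above this point, the plate 26 mm below it. The guard is a yellow cover 62 (x) x 46 (y) mm whose top is 79 mm above the worktop; closed, it lies centred over the button.
- guard_part (a joint): Travel (m) of the guard: 0 closed over the button, 0.060 fully open (towards shaker +y). About 1.5 N of friction; it stays where it is left.
- start_part_top (a point): Centre of the top of the green round start button, 28 mm across, 72 mm above the worktop, in a round black housing 44 mm across and 62 mm high.
- start_part (a joint): How far (m) the start button is pressed: 0 out, 0.006 fully in, 5 N; it springs back.
- vial_blue: Blue-capped vial, 24 mm across, 72 mm tall, standing loose at the back of the deck; origin under its base, z up. Bystander.
- vial_white: White-capped vial, the same size, standing loose at the back of the deck; origin under its base, z up. Bystander.
There are look-alikes about, which are no part of the job. Leave any blue, brown or pink look-alike of the part that bears beaker_center alone.

How it is judged:
On the way, in this order (a step that is already met when the one before it is completed fails the run):
1. the carriage presses the beaker into the V rest, the pad pushed part-way in (value of joint pad_part between 0.0015 and 0.0092 m and horizontal distance between beaker_center and seat below 0.006 m), for 0.2 s.
2. the wing knob is turned to its locked end (value of joint wing_part above 1.15 rad and value of joint pad_part above 0.0015 m), for 0.2 s.
3. the guard is slid aside (value of joint guard_part above 0.045 m), for 0.1 s.
4. the start button is pressed in (value of joint start_part above 0.0045 m), for 0.05 s.
At the end, for the whole second after the job is handed in: The beaker stands upright within 6 mm of the seat with the pad pushed in 1.5 to 9.2 mm of its 10 mm, the wing knob is past 1.15 of its 1.4 rad, the guard is open by at least 45 of 60 mm, the start button is out again, and both vials stand upright on the deck (all of step 2 and value of joint pad_part below 0.0092 m and value of joint guard_part above 0.045 m and value of joint start_part below 0.002 m and horizontal distance between beaker_center and seat below 0.006 m and angle between beaker_center's own z axis and vertical below 0.1 rad and angle between each of vial_blue, vial_white's own z axis and vertical below 0.2 rad and height (world z) of each of vial_blue, vial_white above 0.05 m); the robot touches nothing.
It fails at once if the beaker is tipped over (angle between beaker_center's own z axis and vertical above 0.4 rad).
It fails at once if a vial on the deck is knocked over (angle between any of vial_blue, vial_white's own z axis and vertical above 0.5 rad).
It also fails if it takes over 54 s, if anything falls off the work surface, if the arm or the gripper's body presses on something with over 40 N, if the wrist force passes 120 N, or if a joint passes its speed limit or range.

ROBOT

A 6-joint arm with a two-finger parallel gripper is mounted at the origin on the work surface; the furniture and walls round the work are solid. World frame = base frame: x ahead of the robot, y to its left, z up, the work surface at z = 0. Lengths are in m, angles in rad, forces in N, time in s.
With the tool pointing down it reaches from about 0.375 to 0.975 m from the base axis. Payload 3.8 kg.
Tool frame: the origin (TCP) lies midway between the tips of the shut fingers; the grasp point (between the pads) lies 19 mm behind it; z points along the fingers, y is the line along which they close (so a half turn about z gives the same grasp; the last joint's range is limited). The gripper opens to 85 mm and grips with 20 to 120 N. Pads are 22 mm wide; open, the fingers measure 114 mm over their backs; the gripper's body (76 mm by 85 mm) begins 54 mm behind the grasp point. The pads swing forward as they close: fully open they stand 13 mm farther back than shut.
Start: joints at [-0.037, 0.264, 1.604, -0, 1.274, -0.037], TCP at [0.675, -0, 0.231] pointing down, gripper open.
Joint ranges: [-2.63, 2.63], [-0.94, 2.18], [0.31, 2.57], [-1.31, 4.45], [0, 2.66], [-2.55, 2.55]. Speed limits (rad/s): [2.57, 2.57, 3.14, 3.14, 3.14, 3.14].

INTERFACE

Orientations are given as a rotation vector (axis times angle).
In Python, from workcell import read_state, vision, ticket gives the robot as it stands. The module is installed in compiled form; this text tells all that it offers.
- The arm moves only by the tool jog_arm, never from a script. Its arguments are lists of equal length, an entry for each row: "turn": the turn, a rotation vector about the tool's x, y, z in rad, a list of three; "delta_pos": the shift along the tool's x, y, z in m, a list of three; "gripper": the finger opening in m, from 0 to 0.0854. In form: {"turn": [[rx, ry, rz], ...], "delta_pos": [[dx, dy, dz], ...], "gripper": [gripper, ...]}. A call has 1 to 20 rows; each row shifts and turns the commanded pose from where the row before left it, along the tool's axes as they then stand; what a row does not reach is not made up. A row lasts 1/12 s, in which the tool goes at most 41.7 mm and 7.16 degrees, less where a joint would pass 70% of its speed; a pose out of reach is approached as far as the arm can. A call with a gripper value outside its range is refused whole. The fingers move at their own pace and stop on an object; "grip_force" is the grip in N (left out, the last holds). Time passes only in rows, so rows that do not move let the fingers close. It gives the time, the measured TCP pose, the force, the opening and the grip force at its end, in the units of the state.
- read_state(): the state, without advancing time (a new reading comes with each control period).
- vision.read_camera(name): name is "scene" or "side" or "wrist"; returns the picture (420x560x3 uint8, red, green, blue); there is no depth.
- vision.calibration(name): a dict with "vfov" (degrees; the focal length in pixels is half the picture's height over the tangent of half this angle, whatever the lens; pixels are square), "cx", "cy" (the principal point, pixels), "R" (3x3) and "t" (3): a world point X has camera coordinates R X + t; the wrist camera has in their place "mount" (4x4, takes a point from camera to tool coordinates, whose origin is the TCP and whose axes are the flange's). Camera axes: x right, y down, z forward; pixel columns grow to the right and rows downward; lengths in m; the calibration is good to about 2 mm. A picture is of the moment at which its call begins: read the wrist's pose just before it. calibration takes no time and is no camera call.
- ticket.finish_job(): hands the job in; it is judged then, once.
The state is a dict: "time": time; "q": joint angles; "joint_vel": joint speeds; "joint_torque": joint torques, N m; "tool_pos": TCP position; "tcp_rot": TCP orientation; "wrist_force": force on the tool from outside, world axes, zero at the start; "torque": the same for the moment, N m; "width": opening from 0.0 (shut) to 1.0 (fully open); "grip_force": force on a finger pad.
Only numpy, scipy, OpenCV 4.12 (cv2) and the standard library are available. Lean on these libraries where they do the work, as an engineer would, in place of code of your own. Each camera call takes 0.05 s, during which the arm holds its last target. There are 200 camera calls.

## Working session

There is one attempt and no reset: what is moved stays moved. The work goes in short steps, Python scripts to look and compute and a tool call to move; the robot and the scene stay as the last step left them, time stands still between calls to the robot, and variables do not carry over. Pictures are saved under pics/ and viewed, at most 14 in all, crops included, and the job is handed in when it is done.

Besides the shell and the picture viewer there is one more tool, called after ">>>" as name(argument=value, ...), one argument or row to a line, values as JSON. jog_arm: Moves the arm, as the interface text tells. Its arguments: {"type":"object","properties":{"turn":{"type":"array","items":{"type":"array","items":{"type":"number"}}},"delta_pos":{"type":"array","items":{"type":"array","items":{"type":"number"}}},"gripper":{"type":"array","items":{"type":"number"}},"grip_force":{"type":"number"}},"required":["turn","delta_pos","gripper"]}

```bash
mkdir -p pics; python3 - <<'E'
from workcell import read_state, vision
import cv2,json,numpy as np
s=read_state();print({k:np.round(v,3).tolist() for k,v in s.items()})
for n in("scene","side","wrist"):
    im=vision.read_camera(n);cv2.imwrite(f"pics/{n}0.png",im[:,:,::-1]);c=vision.calibration(n);print(n,{k:np.round(v,4).tolist() for k,v in c.items()})
E
```

```text
{'time': 0.0, 'q': [-0.037, 0.265, 1.605, 0.0, 1.274, -0.037], 'joint_vel': [0.001, -0.0, 0.002, -0.0, 0.0, 0.002], 'joint_torque': [0.001, -51.512, -36.731, -0.0, 0.013, 0.0], 'tool_pos': [0.674, 0.0, 0.23], 'tcp_rot': [-2.22, -2.22, 0.002], 'wrist_force': [1.123, -0.675, -0.03], 'torque': [-0.004, -0.038, -0.028], 'grip_force': 0.0, 'width': 1.0}
scene {'vfov': 57.5517, 'cx': 279.9907, 'cy': 205.1447, 'R': [[-0.5918, 0.806, 0.0135], [0.5426, 0.4107, -0.7328], [-0.5961, -0.4264, -0.6804]], 't': [0.3011, -0.275, 1.2719]}
side {'vfov': 42.4882, 'cx': 273.6429, 'cy': 206.3996, 'R': [[0.1326, -0.9912, 0.0059], [-0.6141, -0.0868, -0.7844], [0.778, 0.1004, -0.6202]], 't': [-0.048, 0.4558, 0.4577]}
wrist {'vfov': 60.7978, 'cx': 280.4415, 'cy': 210.5912, 'mount': [[0.0005, -0.9628, -0.2704, 0.0694], [1.0, 0.0008, -0.0008, 0.0], [0.001, -0.2704, 0.9628, -0.1437], [0.0, 0.0, 0.0, 1.0]]}
```

View pics/scene0.png

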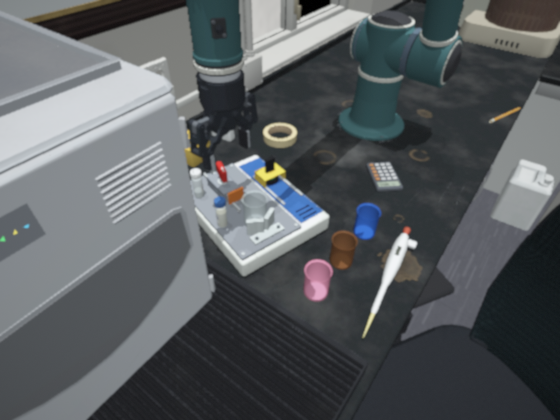

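View pics/wrist0.png

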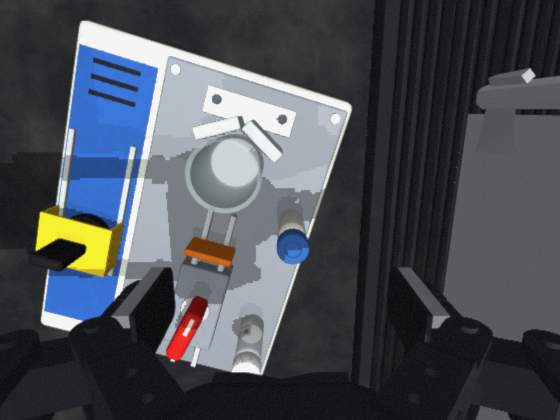

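View pics/side0.png

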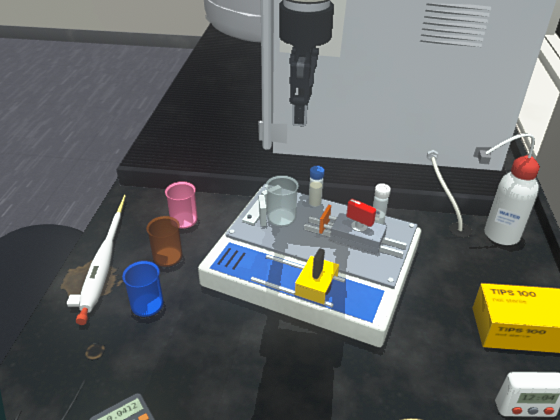

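The scene shows a shaker with a clear glass beaker in front of the V rest, at wrist (225,175) and side (282,200). The blue (143,290), brown (165,240) and pink (181,205) cups in the side view stand off the shaker, so they are look-alikes. The clear one on the deck, between the orange pad (210,250 wrist) and the V, is the one meant. The red wing knob is at wrist (187,328), the guard tab at (57,254), and the vials at (292,245) and (248,350).

```bash
cat > h.py <<'E'
import numpy as np,cv2
from workcell import read_state,vision
from scipy.spatial.transform import Rotation as Ro
def cam(n,s=None):
    c=vision.calibration(n);f=210/np.tan(np.radians(c['vfov'])/2)
    if n=='wrist':
        s=s or read_state();M=np.array(c['mount']);T=np.eye(4);T[:3,:3]=Ro.from_rotvec(s['tcp_rot']).as_matrix();T[:3,3]=s['tool_pos']
        W=np.linalg.inv(T@M);R,t=W[:3,:3],W[:3,3]
    else: R,t=np.array(c['R']),np.array(c['t'])
    return f,c['cx'],c['cy'],R,t
def proj(C,X):
    f,cx,cy,R,t=C;p=np.atleast_2d(X)@R.T+t;return np.c_[cx+f*p[:,0]/p[:,2],cy+f*p[:,1]/p[:,2]]
def ray(C,uv,z):
    f,cx,cy,R,t=C;o=-R.T@t;d=R.T@np.array([(uv[0]-cx)/f,(uv[1]-cy)/f,1]);return o+d*(z-o[2])/d[2]
E
python3 - <<'E'
from h import *
from scipy.optimize import least_squares
W=cam('wrist');S=cam('side');C=cam('scene')
P=lambda *a:np.round(ray(*a),4)
for uv in[(83,21),(352,104),(262,376),(42,325)]:print('corner',P(W,uv,.05))
# corner fit
loc=np.array([[-.12,.15,.05],[.12,.15,.05],[.12,-.15,.05],[-.12,-.15,.05]]);uv=np.array([(83,21),(352,104),(262,376),(42,325)])
def tf(p,l):
    c,s=np.cos(p[2]),np.sin(p[2]);return np.c_[p[0]+c*l[:,0]-s*l[:,1],p[1]+s*l[:,0]+c*l[:,1],l[:,2]]
r=least_squares(lambda p:(proj(W,tf(p,loc))-uv).ravel(),[.65,.05,-.2]);print('pose',r.x,r.fun)
print('side corners',proj(S,tf(r.x,loc)).round(),'scene',proj(C,tf(r.x,loc)).round())
print('seat',tf(r.x,np.array([[.03,.075,.093]])))
for n,uv,z in[('knobtop a',(206,299),.130),('knobtop b',(172,358),.130),('tabtop a',(32,258),.116),('tabtop b',(80,242),.116),('guard bl',(35,262),.079),('guard br',(108,277),.079),('guard tr',(123,222),.079)]:print(n,P(W,uv,z))
for n in('wrist','side'):
    im=vision.read_camera(n)
    a=im[190:370,20:240] if n=='wrist' else im[150:350,190:430]
    cv2.imwrite(f'pics/{n}1.png',cv2.resize(a,None,fx=3,fy=3,interpolation=cv2.INTER_CUBIC)[:600,:800,::-1])
E
```

```text
corner [0.512  0.1395 0.05  ]
corner [0.7358 0.0745 0.05  ]
corner [ 0.654  -0.2072  0.05  ]
corner [ 0.4272 -0.1449  0.05  ]
pose [ 0.58235409 -0.03602795 -0.28314969] [-3.96402883 -2.70234516  4.23687028 -0.01868434  1.60261147  4.92909049
 -1.60008955  1.38825118]
side corners [[196. 266.]
 [261. 183.]
 [422. 226.]
 [386. 329.]] scene [[330. 215.]
 [242. 265.]
 [175. 187.]
 [255. 154.]]
seat [[0.63211309 0.02760413 0.093     ]]
knobtop a [ 0.6174 -0.0691  0.13  ]
knobtop b [ 0.5872 -0.1219  0.13  ]
tabtop a [ 0.4805 -0.0417  0.116 ]
tabtop b [ 0.52   -0.0283  0.116 ]
guard bl [ 0.4546 -0.0615  0.079 ]
guard br [ 0.5181 -0.076   0.079 ]
guard tr [ 0.5378 -0.0239  0.079 ]
```

View pics/wrist1.png

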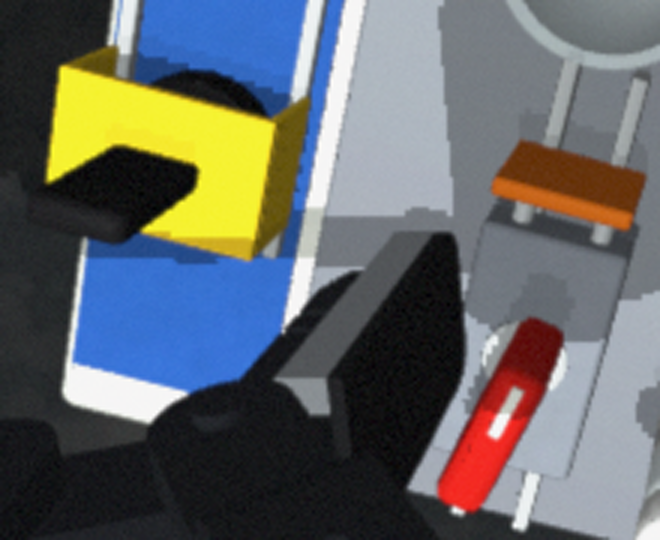

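View pics/side1.png

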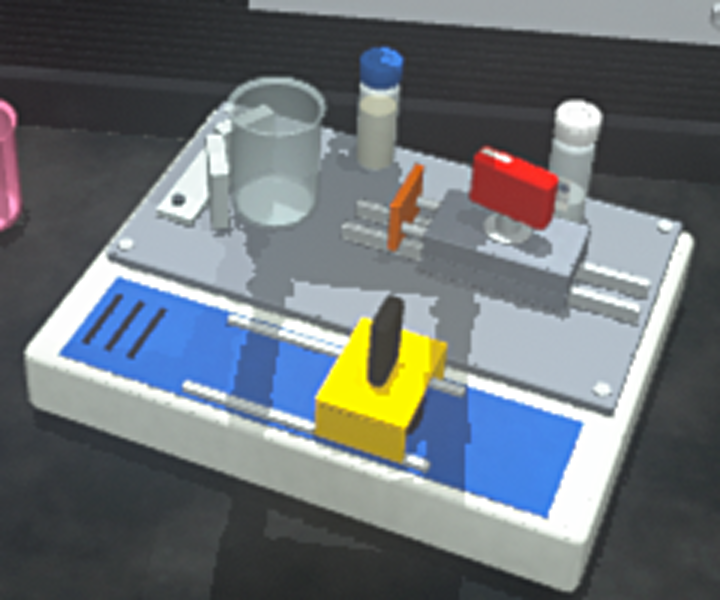

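```bash
cat > fit.py <<'E'
from h import *
from scipy.optimize import least_squares
import json
s0={'tool_pos':[0.674,0,0.23],'tcp_rot':[-2.22,-2.22,.002]}
W=cam('wrist');S=cam('side');C=cam('scene')
def tf(p,l):
    l=np.atleast_2d(l);c,s=np.cos(p[2]),np.sin(p[2]);return np.c_[p[0]+c*l[:,0]-s*l[:,1],p[1]+s*l[:,0]+c*l[:,1],l[:,2]]
def inv(p,X):
    c,s=np.cos(p[2]),np.sin(p[2]);d=X[:2]-p[:2];return np.array([c*d[0]+s*d[1],-s*d[0]+c*d[1],X[2]])
E
python3 - <<'E'
from fit import *
loc=np.array([[-.12,.15,.05],[.12,.15,.05],[.12,-.15,.05],[-.12,-.15,.05]])
obs=[(W,[(83,21),(352,104),(262,376),(42,325)],[0,1,2,3]),(S,[(199,268),(420,228),(387,330)],[0,2,3])]
f=lambda p:np.concatenate([(proj(c,tf(p,loc[i]))-np.array(u)).ravel() for c,u,i in obs])
r=least_squares(f,[.58,-.036,-.28],loss='soft_l1');p=r.x;print(p,f(p).round(1));np.save('pose.npy',p)
w=lambda u,v:(20+u/3,190+v/3)
q=lambda u,v:(190+u/3,150+v/3)
for n,c,uv,z in[('g tl',W,w(60,65),.079),('g tr',W,w(275,122),.079),('g br',W,w(252,258),.079),
 ('g tr',S,q(360,318),.079),('g br',S,q(447,345),.079),('g bl',S,q(405,430),.079),('g tl',S,q(317,398),.079),
 ('tab base c W',W,w(158,195),.079),('disc W',W,w(523,358),.087),('disc S',S,q(508,230),.087),
 ('car tr W',W,w(636,235),.086),('car br W',W,w(570,478),.086),
 ('pad top W l',W,w(497,183),.098),('pad top W r',W,w(630,215),.098),('wing far end W',W,w(460,505),.130),
 ('wing top S l',S,q(480,150),.130),('wing top S r',S,q(555,186),.130)]:
    X=ray(c,uv,z);print(n,'world',X.round(4),'shaker',inv(p,X).round(4))
E
```

```text
[ 0.58070395 -0.03688966 -0.27797637] [-7.2 -0.9  1.1  0.1  0.6  5.1 -2.6  2.7 -2.7 -1.2  2.  -2.1 -0.2 -0.5]
g tl world [ 0.4678 -0.0147  0.079 ] shaker [-0.1147 -0.0097  0.079 ]
g tr world [ 0.5272 -0.0319  0.079 ] shaker [-0.0528 -0.0099  0.079 ]
g br world [ 0.5148 -0.0752  0.079 ] shaker [-0.0529 -0.0549  0.079 ]
g tr world [ 0.5244 -0.033   0.079 ] shaker [-0.0552 -0.0117  0.079 ]
g br world [ 0.5112 -0.0771  0.079 ] shaker [-0.0558 -0.0577  0.079 ]
g bl world [ 0.4521 -0.0598  0.079 ] shaker [-0.1174 -0.0573  0.079 ]
g tl world [ 0.4667 -0.0172  0.079 ] shaker [-0.115  -0.0123  0.079 ]
tab base c W world [ 0.4896 -0.0548  0.079 ] shaker [-0.0827 -0.0422  0.079 ]
disc W world [ 0.5965 -0.1041  0.087 ] shaker [ 0.0336 -0.0603  0.087 ]
disc S world [ 0.5938 -0.1053  0.087 ] shaker [ 0.0314 -0.0622  0.087 ]
car tr W world [ 0.6319 -0.0642  0.086 ] shaker [ 0.0567 -0.0122  0.086 ]
car br W world [ 0.6082 -0.147   0.086 ] shaker [ 0.0567 -0.0983  0.086 ]
pad top W l world [ 0.5958 -0.0431  0.098 ] shaker [ 0.0162 -0.0018  0.098 ]
pad top W r world [ 0.6322 -0.0526  0.098 ] shaker [ 0.0538 -0.001   0.098 ]
wing far end W world [ 0.5885 -0.1224  0.13  ] shaker [ 0.031  -0.0801  0.13  ]
wing top S l world [ 0.6046 -0.0864  0.13  ] shaker [ 0.0366 -0.041   0.13  ]
wing top S r world [ 0.5801 -0.1245  0.13  ] shaker [ 0.0234 -0.0844  0.13  ]
```

>>> jog_arm(
  turn=[
    [0,0,0],
    [0,0,0],
    [0,0,0],
    [0,0,0],
    [0,0,0],
    [0,0,0],
    [0,0,0.0947],
    [0,0,0.0947],
    [0,0,0.0947],
    [0,0,0.0947],
    [0,0,0.0947],
    [0,0,0.0947],
    [0,0,0],
    [0,0,0],
  ],
  delta_pos=[
    [-0.0175,-0.0132,0],
    [-0.0175,-0.0132,0],
    [-0.0175,-0.0132,0],
    [-0.0175,-0.0132,0],
    [-0.0175,-0.0132,0],
    [-0.0175,-0.0132,0],
    [0,0,0.005],
    [0,0,0.005],
    [0,0,0.005],
    [0,0,0.005],
    [0,0,0.005],
    [0,0,0.005],
    [0,0,0],
    [0,0,0],
  ],
  gripper=[0.04,0.04,0.04,0.04,0.04,0.04,0.04,0.04,0.04,0.04,0.04,0.04,0.04,0.04],
  grip_force=40,
)

```text
time: 1.42
tool_pos: [0.5954, -0.1049, 0.2009]
tcp_rot: [-2.753, -1.513, 0.001]
wrist_force: [0.1, 0.6, 0.1]
width: 0.469
grip_force: 0.0
```

```bash
python3 - <<'E'
from fit import *
s=read_state();im=vision.read_camera('wrist');W=cam('wrist',s);p=np.load('pose.npy')
T=Ro.from_rotvec(s['tcp_rot']).as_matrix();print(s['time'],s['tool_pos'].__repr__(),T.round(3).tolist(),s['width'],s['wrist_force'])
for n in[[.0305,-.0615,.13],[.0305,-.0615,.087]]: print(proj(W,tf(p,n)).round())
q=lambda u,v:(190+u/3,150+v/3)
print('vials',ray(S,q(578,112),.13).round(3),ray(S,q(381,58),.13).round(3))
cv2.imwrite('pics/w2.png',im[:,:,::-1])
E
```

```text
1.4167 array([ 0.59542956, -0.10492605,  0.20085442]) [[0.536, 0.844, -0.001], [0.844, -0.536, 0.0], [-0.0, -0.001, -1.0]] 0.46938043464956414 [0.13649321 0.63865461 0.13363335]
[[278. 225.]]
[[278. 207.]]
vials [ 0.645 -0.138  0.13 ] [ 0.681 -0.03   0.13 ]
```

View pics/w2.png

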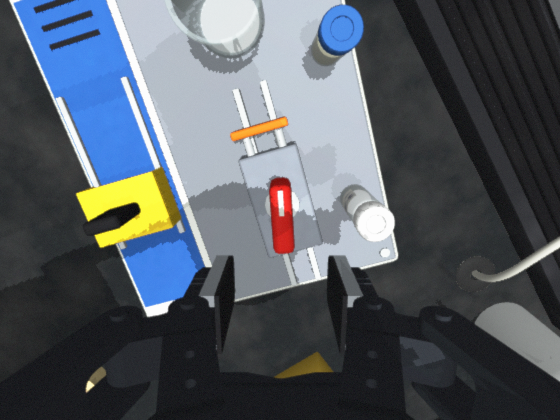

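```bash
python3 - <<'E'
from fit import *
s=read_state();W=cam('wrist',s);p=np.load('pose.npy');T=Ro.from_rotvec(s['tcp_rot']).as_matrix()
for n,uv,z in[('wing c',(282.5,214.5),.13),('wing front',(281,179),.13),('wing back',(284,251),.13),('disc',(283,205),.087),('car fl',(240,158),.086),('car fr',(297,144),.086),('car br',(321,244),.086),('padl',(232,137),.098),('padr',(287,122),.098),('vialw',(375,224),.13),('vialb',(342,28),.13),('g tl',(77,193),.079),('g tr',(160,167),.079),('g br',(183,220),.079),('g bl',(102,247),.079),('tab top l',(88,226),.116),('tab top r',(138,208),.116)]:
    X=ray(W,uv,z);print(n,X.round(4),'shaker',inv(p,X).round(4),'tool',(T.T@(X-s['tool_pos'])).round(4))
E
```

```text
wing c [ 0.5997 -0.1001  0.13  ] shaker [ 0.0356 -0.0556  0.13  ] tool [0.0062 0.0007 0.0713]
wing front [ 0.611  -0.0806  0.13  ] shaker [ 0.0411 -0.0337  0.13  ] tool [ 0.0287 -0.0002  0.0713]
wing back [ 0.5874 -0.1214  0.13  ] shaker [ 0.0297 -0.0794  0.13  ] tool [-0.0183  0.0017  0.0713]
disc [ 0.5974 -0.1049  0.087 ] shaker [ 0.0347 -0.0608  0.087 ] tool [0.001  0.0013 0.1143]
car fl [ 0.5898 -0.0588  0.086 ] shaker [ 0.0147 -0.0186  0.086 ] tool [ 0.0358 -0.0298  0.1153]
car fr [ 0.6298 -0.0723  0.086 ] shaker [ 0.0569 -0.0206  0.086 ] tool [0.0458 0.0112 0.1153]
car br [ 0.6054 -0.1471  0.086 ] shaker [ 0.054  -0.0992  0.086 ] tool [-0.0304  0.0307  0.1153]
padl [ 0.5951 -0.0436  0.098 ] shaker [ 0.0157 -0.0025  0.098 ] tool [ 0.0515 -0.0334  0.1033]
padr [ 0.6319 -0.0552  0.098 ] shaker [ 0.0542 -0.0035  0.098 ] tool [0.0614 0.0038 0.1033]
vialw [ 0.6456 -0.1366  0.13  ] shaker [ 0.0898 -0.0781  0.13  ] tool [0.     0.059  0.0713]
vialb [ 0.6838 -0.0279  0.13  ] shaker [0.0966 0.0369 0.13  ] tool [0.1122 0.033  0.0713]
g tl [ 0.4688 -0.0147  0.079 ] shaker [-0.1137 -0.0094  0.079 ] tool [ 0.0082 -0.1556  0.1223]
g tr [ 0.5344 -0.0327  0.079 ] shaker [-0.0457 -0.0087  0.079 ] tool [ 0.0281 -0.0905  0.1223]
g br [ 0.5241 -0.0752  0.079 ] shaker [-0.0439 -0.0524  0.079 ] tool [-0.0133 -0.0764  0.1223]
g bl [ 0.4563 -0.0589  0.079 ] shaker [-0.1136 -0.0553  0.079 ] tool [-0.0358 -0.1425  0.1223]
tab top l [ 0.4827 -0.0404  0.116 ] shaker [-0.0933 -0.0303  0.116 ] tool [-0.0061 -0.1301  0.0853]
tab top r [ 0.519  -0.0485  0.116 ] shaker [-0.0562 -0.0281  0.116 ] tool [ 0.0065 -0.0951  0.0853]
```

>>> jog_arm(
  turn=[
    [0,0,0],
    [0,0,0],
    [0,0,0],
    [0,0,0],
    [0,0,0],
    [0,0,0],
    [0,0,0],
    [0,0,0],
    [0,0,0],
    [0,0,0],
    [0,0,0],
    [0,0,0],
    [0,0,0],
  ],
  delta_pos=[
    [0.002,0.001,0.018],
    [0,0,0.025],
    [0,0,0.025],
    [0,0,0.02],
    [0,0,0.015],
    [0,0,0],
    [0,0,0],
    [0,0,0],
    [0,0,0],
    [0,0,0],
    [0,0,0],
    [0,0,0],
    [0,0,0],
  ],
  gripper=[0.04,0.04,0.04,0.04,0.04,0.04,0.0,0.0,0.0,0.0,0.0,0.0,0.0],
  grip_force=40,
)

```text
time: 2.55
tool_pos: [0.5976, -0.1036, 0.0997]
tcp_rot: [-2.755, -1.51, -0.0]
wrist_force: [-5.4, 1.2, 3.4]
width: 0.156
grip_force: 40.8
```

>>> jog_arm(
  turn=[
    [0,0,0],
    [0,0,0],
    [0,0,0],
    [0,0,0],
    [0,0,0],
    [0,0,0],
    [0,0,0],
    [0,0,0],
    [0,0,0],
    [0,0,0],
    [0,0,0],
    [0,0,0],
    [0,0,0],
    [0,0,0],
    [0,0,0],
  ],
  delta_pos=[
    [0.00383,-0.00114,0],
    [0.00383,-0.00114,0],
    [0.00383,-0.00114,0],
    [0.00383,-0.00114,0],
    [0.00383,-0.00114,0],
    [0.00383,-0.00114,0],
    [0.00383,-0.00114,0],
    [0.00383,-0.00114,0],
    [0.00383,-0.00114,0],
    [0.00383,-0.00114,0],
    [0.00383,-0.00114,0],
    [0.00383,-0.00114,0],
    [0,0,0],
    [0,0,0],
    [0,0,0],
  ],
  gripper=[0,0,0,0,0,0,0,0,0,0,0,0,0,0,0],
)

```text
time: 3.8
tool_pos: [0.6113, -0.0574, 0.0997]
tcp_rot: [2.755, 1.51, 0.002]
wrist_force: [-5.0, 2.7, 5.3]
width: 0.153
grip_force: 41.1
```

```bash
python3 - <<'E'
from fit import *
s=read_state();p=np.load('pose.npy');print(s['tool_pos'],inv(p,np.array(s['tool_pos'])),s['wrist_force'])
im=vision.read_camera('wrist');b=vision.read_camera('side')
cv2.imwrite('pics/c3.png',np.hstack([cv2.resize(im[:,100:460],(400,467)),cv2.resize(b[150:290,240:400],(400,350))[:,:] if 0 else cv2.resize(b[150:313,240:380],(400,467),interpolation=2)])[:,:,::-1])
E
```

```text
[ 0.61131839 -0.05736875  0.09970465] [ 0.03505891 -0.01129203  0.09970465] [-4.95299706  2.66728697  5.32475982]
```

View pics/c3.png

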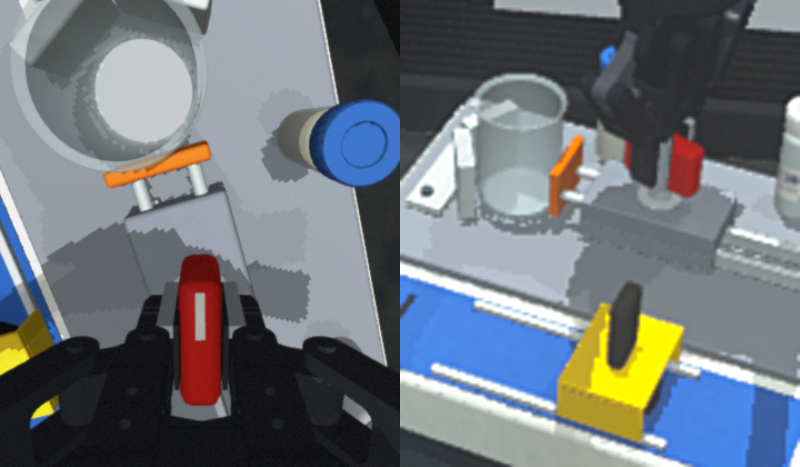

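>>> jog_arm(
  turn=[
    [0,0,0],
    [0,0,0],
    [0,0,0],
    [0,0,0],
    [0,0,0],
    [0,0,0],
    [0,0,0],
  ],
  delta_pos=[
    [0.00096,-0.00028,0],
    [0.00096,-0.00028,0],
    [0.00096,-0.00028,0],
    [0.00096,-0.00028,0],
    [0.00096,-0.00028,0],
    [0.00096,-0.00028,0],
    [0,0,0],
  ],
  gripper=[0,0,0,0,0,0,0],
)

```text
time: 4.48
tool_pos: [0.6127, -0.0526, 0.0997]
tcp_rot: [2.754, 1.51, -0.0]
wrist_force: [-6.3, -0.7, 6.5]
width: 0.155
grip_force: 41.1
```

```bash
python3 - <<'E'
from fit import *
s=read_state();p=np.load('pose.npy');print(s['tool_pos'],inv(p,np.array(s['tool_pos'])),s['wrist_force'])
im=vision.read_camera('wrist');b=vision.read_camera('side')
cv2.imwrite('pics/c4.png',np.hstack([cv2.resize(im[:280,100:340],(400,467),interpolation=2),cv2.resize(b[150:313,240:380],(400,467),interpolation=2)])[:,:,::-1])
W=cam('wrist',s)
# predicted beaker at seat: base and rim circles; pad face lines for knob = tool
th=np.linspace(0,2*np.pi,9)[:-1]
for z,r in((.128,.027),):
    print('seat rim px',proj(W,tf(p,np.c_[.03+r*np.cos(th),.075+r*np.sin(th),0*th+z])).round().tolist())
E
```

```text
[ 0.61273317 -0.05264922  0.09970313] [ 0.03512429 -0.00636544  0.09970313] [-6.30713292 -0.7259957   6.47011686]
seat rim px [[275.0, 58.0], [229.0, -2.0], [156.0, -11.0], [106.0, 39.0], [108.0, 111.0], [155.0, 163.0], [219.0, 170.0], [268.0, 128.0]]
```

View pics/c4.png

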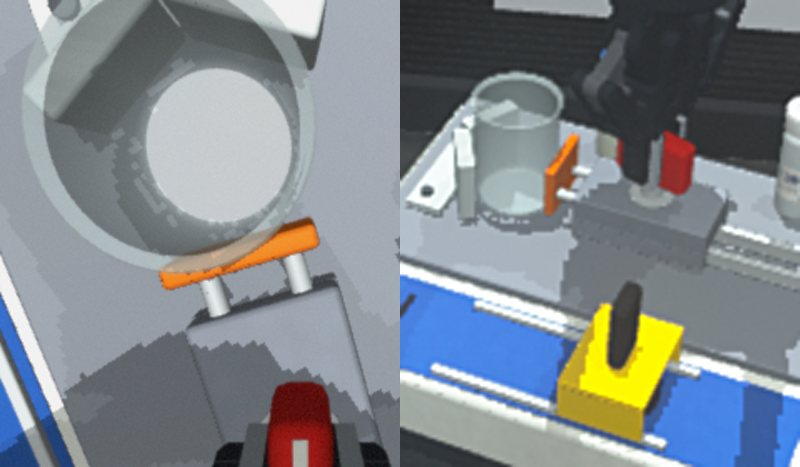

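```bash
cat >> fit.py <<'E'
def orange(im):
    h=cv2.cvtColor(im,cv2.COLOR_RGB2HSV);m=(h[...,0]>6)&(h[...,0]<16)&(h[...,1]>170)&(h[...,2]>110);m[300:]=0;m[:,:150]=0;m[:,330:]=0
    y,x=np.nonzero(m);return len(x),[(c,int(y[x==c].max()),int(y[x==c].min())) for c in range(200,290,20) if (x==c).any()]
E
python3 - <<'E'
from fit import *
a=cv2.imread('pics/c3.png')[:,:400,::-1];a=cv2.resize(np.ascontiguousarray(a),(360,420));a=np.pad(a,((0,0),(100,0),(0,0)));print(orange(a))
im=vision.read_camera('wrist');cv2.imwrite('pics/raw4.png',im[:,:,::-1]);print(orange(im))
E
```

```text
(1109, [(200, 168, 156), (220, 162, 154), (240, 156, 148), (260, 150, 136), (280, 144, 128)])
(826, [(200, 172, 164), (220, 167, 163), (240, 162, 157), (260, 156, 145), (280, 150, 134)])
```

>>> jog_arm(
  turn=[
    [0,0,0],
    [0,0,0],
    [0,0,0],
    [0,0,0],
  ],
  delta_pos=[
    [0.00096,-0.00028,0],
    [0.00096,-0.00028,0],
    [0.00096,-0.00028,0],
    [0,0,0],
  ],
  gripper=[0,0,0,0],
)

```text
time: 4.97
tool_pos: [0.6135, -0.0501, 0.0997]
tcp_rot: [2.753, 1.51, -0.001]
wrist_force: [-5.4, -1.8, 7.1]
width: 0.155
grip_force: 41.1
```

```bash
python3 - <<'E'
from fit import *
im=vision.read_camera('wrist');cv2.imwrite('pics/raw5.png',im[:,:,::-1]);print(orange(im),read_state()['tool_pos'],read_state()['wrist_force'])
E
```

```text
(690, [(200, 177, 171), (220, 174, 171), (240, 168, 166), (260, 162, 154), (280, 156, 140)]) [ 0.61348987 -0.05012631  0.09969742] [-5.91843863 -2.38212685  6.15593866]
```

>>> jog_arm(
  turn=[
    [0,0,0.08],
    [0,0,0.08],
    [0,0,0.08],
    [0,0,0.08],
    [0,0,0.08],
    [0,0,0.08],
    [0,0,0.08],
    [0,0,0.08],
    [0,0,0.08],
    [0,0,0.08],
    [0,0,0.08],
    [0,0,0.08],
    [0,0,0.08],
    [0,0,0.06],
    [0,0,0],
    [0,0,0],
  ],
  delta_pos=[
    [0,0,0],
    [0,0,0],
    [0,0,0],
    [0,0,0],
    [0,0,0],
    [0,0,0],
    [0,0,0],
    [0,0,0],
    [0,0,0],
    [0,0,0],
    [0,0,0],
    [0,0,0],
    [0,0,0],
    [0,0,0],
    [0,0,0],
    [0,0,0],
  ],
  gripper=[0,0,0,0,0,0,0,0,0,0,0,0,0,0,0,0],
)

```text
time: 6.35
tool_pos: [0.6142, -0.0506, 0.0997]
tcp_rot: [3.136, -0.152, 0.003]
wrist_force: [-4.0, -2.7, 4.9]
width: 0.155
grip_force: 40.9
```

```bash
python3 - <<'E'
from fit import *
s=read_state();print(s['torque'],s['q'],Ro.from_rotvec(s['tcp_rot']).as_matrix().round(3).tolist())
im=vision.read_camera('wrist');b=vision.read_camera('side')
cv2.imwrite('pics/c6.png',np.hstack([cv2.resize(im,(400,300)),cv2.resize(b[150:270,240:400],(400,300),interpolation=2)])[:,:,::-1])
E
```

```text
[-0.67049865  0.73873388 -0.09275332] [-0.12148409  0.26473913  1.85898844 -0.00224487  1.01561479  1.54710015] [[0.995, -0.096, 0.002], [-0.096, -0.995, -0.002], [0.002, 0.002, -1.0]]
```

View pics/c6.png

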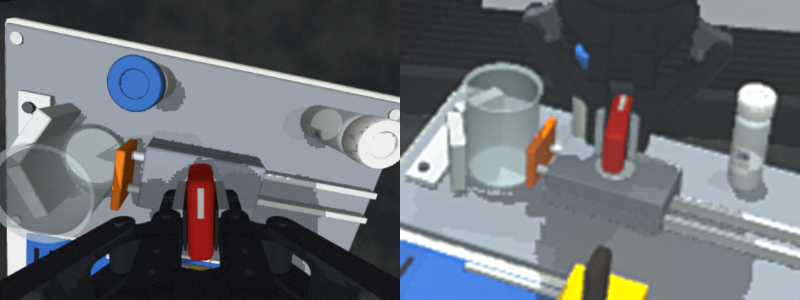

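>>> jog_arm(
  turn=[
    [0,0,0.04],
    [0,0,0.04],
    [0,0,0.04],
    [0,0,0],
  ],
  delta_pos=[
    [0,0,0],
    [0,0,0],
    [0,0,0],
    [0,0,0],
  ],
  gripper=[0,0,0,0],
)

```text
time: 6.78
tool_pos: [0.6143, -0.0505, 0.0998]
tcp_rot: [3.121, -0.333, 0.004]
wrist_force: [-4.1, -2.9, 5.2]
width: 0.159
grip_force: 67.4
```

```bash
python3 - <<'E'
from fit import *
s=read_state();print(s['torque'],s['wrist_force'],Ro.from_rotvec(s['tcp_rot']).as_matrix().round(3).tolist())
E
```

```text
[-0.47443806  0.75296601  1.69958008] [-4.13514447 -2.89835639  5.16068415] [[0.977, -0.211, 0.002], [-0.211, -0.977, -0.003], [0.003, 0.003, -1.0]]
```

>>> jog_arm(
  turn=[
    [0,0,0],
    [0,0,0],
    [0,0,0],
    [0,0,0],
    [0,0,0],
    [0,0,0],
    [0,0,0],
    [0,0,0],
    [0,0,0],
    [0,0,0],
    [0,0,0],
    [0,0,0],
    [0,0,0.063],
    [0,0,0],
    [0,0,0],
  ],
  delta_pos=[
    [0,0,0],
    [0,0,0],
    [0,0,0],
    [0,0,0],
    [0,0,-0.02],
    [0,0,-0.03],
    [0,0,-0.03],
    [0,0,-0.02],
    [-0.03,0.0053,0],
    [-0.03,0.0053,0],
    [-0.03,0.0053,0],
    [-0.03,0.0053,0],
    [0,0,0],
    [0,0,0],
    [0,0,0],
  ],
  gripper=[0.032,0.032,0.032,0.032,0.032,0.032,0.032,0.032,0.04,0.04,0.04,0.04,0.04,0.04,0.04],
)

```text
time: 8.03
tool_pos: [0.4921, -0.0439, 0.1987]
tcp_rot: [-3.111, 0.437, -0.003]
wrist_force: [0.4, 0.3, -0.0]
width: 0.471
grip_force: 0.0
```

```bash
python3 - <<'E'
from fit import *
s=read_state();p=np.load('pose.npy');W=cam('wrist',s);print(s['tool_pos'],Ro.from_rotvec(s['tcp_rot']).as_matrix().round(3).tolist())
im=vision.read_camera('wrist');b=vision.read_camera('side')
cv2.imwrite('pics/c7.png',np.hstack([im[:,:480],cv2.resize(b[150:290,240:347],(320,420),interpolation=2)])[:,:,::-1])
X=np.array(s['tool_pos']);print(proj(W,[[X[0],X[1],.116],[X[0],X[1],.079]]))
E
```

```text
[ 0.49214778 -0.04387133  0.19868492] [[0.961, -0.275, 0.002], [-0.275, -0.961, 0.0], [0.002, -0.0, -1.0]]
[[281.60692467 217.36799427]
 [281.48494528 203.32708957]]
```

View pics/c7.png

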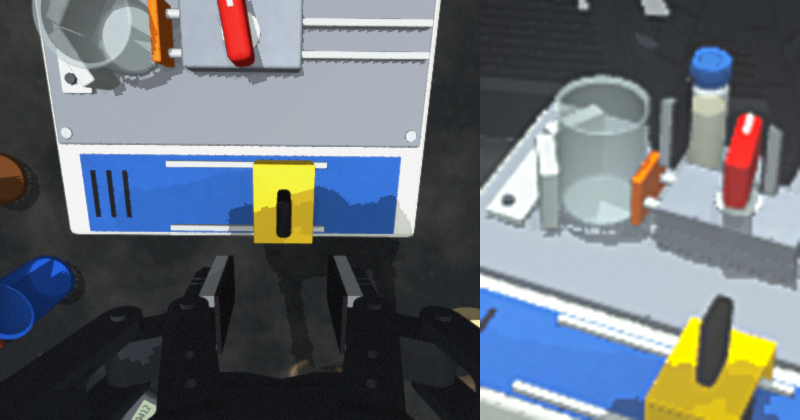

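>>> jog_arm(
  turn=[
    [0,0,0],
    [0,0,0],
    [0,0,0],
    [0,0,0],
    [0,0,0],
    [0,0,0],
    [0,0,0],
    [0,0,0],
    [0,0,0],
    [0,0,0],
    [0,0,0],
    [0,0,0],
    [0,0,0],
    [0,0,0],
  ],
  delta_pos=[
    [0.001,0.001,0.02],
    [0,0,0.025],
    [0,0,0.025],
    [0,0,0.025],
    [0,0,0.015],
    [0,0,0],
    [0,0,0],
    [0,0,0],
    [0,0,0],
    [0,0,0],
    [0,0,0],
    [0,0,0],
    [0,0,0],
    [0,0,0],
  ],
  gripper=[0.04,0.04,0.04,0.04,0.04,0.04,0,0,0,0,0,0,0,0],
  grip_force=40,
)

```text
time: 9.3
tool_pos: [0.4941, -0.0454, 0.0898]
tcp_rot: [-3.111, 0.439, -0.006]
wrist_force: [2.5, -1.7, 5.4]
width: 0.112
grip_force: 41.6
```

>>> jog_arm(
  turn=[
    [0,0,0],
    [0,0,0],
    [0,0,0],
    [0,0,0],
    [0,0,0],
    [0,0,0],
    [0,0,0],
    [0,0,0],
    [0,0,0],
    [0,0,0],
    [0,0,0],
    [0,0,0],
    [0,0,0],
    [0,0,0],
  ],
  delta_pos=[
    [0,-0.004,0],
    [0,-0.005,0],
    [0,-0.005,0],
    [0,-0.005,0],
    [0,-0.005,0],
    [0,-0.005,0],
    [0,-0.005,0],
    [0,-0.005,0],
    [0,-0.005,0],
    [0,-0.005,0],
    [0,-0.005,0],
    [0,-0.005,0],
    [0,-0.002,0],
    [0,0,0],
  ],
  gripper=[0,0,0,0,0,0,0,0,0,0,0,0,0,0],
)

```text
time: 10.47
tool_pos: [0.5109, 0.0114, 0.0898]
tcp_rot: [3.107, -0.436, 0.006]
wrist_force: [1.8, -9.9, 7.4]
width: 0.108
grip_force: 42.0
```

>>> jog_arm(
  turn=[
    [0,0,0],
    [0,0,0],
    [0,0,0],
    [0,0,0],
    [0,0,0],
    [0,0,0],
    [0,0,0],
    [0,0,0],
    [0,0,0],
    [0,0,0],
    [0,0,0],
    [0,0,0],
    [0,0,0],
  ],
  delta_pos=[
    [0,0,0],
    [0,0,0],
    [0,0,0],
    [0,0,0],
    [0,0,-0.02],
    [0,0,-0.025],
    [0,0,-0.025],
    [0,0.02,0],
    [0,0.021,0],
    [0,0.02,0],
    [0,0,0],
    [0,0,0],
    [0,0,0],
  ],
  gripper=[0.03,0.03,0.03,0.03,0.03,0.03,0.03,0,0,0,0,0,0],
)

```text
time: 11.55
tool_pos: [0.4921, -0.0447, 0.1579]
tcp_rot: [-3.11, 0.44, 0.001]
wrist_force: [-0.4, 0.4, -0.8]
width: 0.0
grip_force: 0.0
```

```bash
python3 - <<'E'
from fit import *
s=read_state();W=cam('wrist',s);X=np.array(s['tool_pos']);print(X,s['width'],s['wrist_force'],proj(W,[[X[0],X[1],.072]]))
im=vision.read_camera('wrist')
h=cv2.cvtColor(im,cv2.COLOR_RGB2HSV);m=((h[...,0]>40)&(h[...,0]<85)&(h[...,1]>120)&(h[...,2]>60)).astype(np.uint8)
n,l,st,ce=cv2.connectedComponentsWithStats(m)
T=Ro.from_rotvec(s['tcp_rot']).as_matrix()
for i in range(1,n):
    if st[i,4]>40: print(st[i],ce[i],(T.T@(ray(W,ce[i],.072)-X)).round(4))
cv2.imwrite('pics/c8.png',im[:,:,::-1])
E
```

```text
[ 0.4921366  -0.04468964  0.15792894] 5.051446510426675e-06 [-0.41435043  0.41338979 -0.82546585] [[281.59655129 215.65958054]]
[ 262  195   41   41 1335] [282.1340824  215.27865169] [0.0003 0.0004 0.0859]
```

View pics/c8.png

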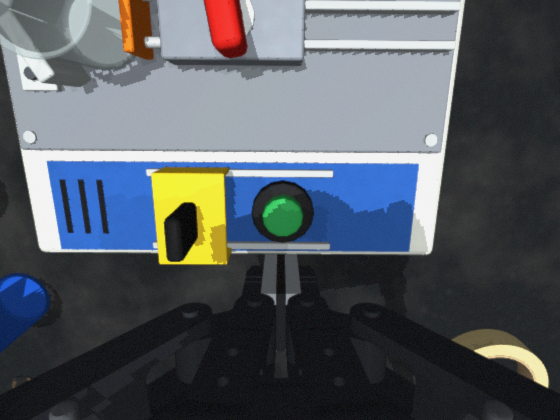

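The guard is open and the green button at (282,215) lies directly below the TCP, within 0.5 mm.

>>> jog_arm(
  turn=[
    [0,0,0],
    [0,0,0],
    [0,0,0],
    [0,0,0],
    [0,0,0],
    [0,0,0],
    [0,0,0],
    [0,0,0],
    [0,0,0],
    [0,0,0],
    [0,0,0],
    [0,0,0],
  ],
  delta_pos=[
    [0,0,0.025],
    [0,0,0.025],
    [0,0,0.025],
    [0,0,0.006],
    [0,0,0.003],
    [0,0,0.002],
    [0,0,0.002],
    [0,0,0.002],
    [0,0,0.002],
    [0,0,0.001],
    [0,0,0],
    [0,0,0],
  ],
  gripper=[0,0,0,0,0,0,0,0,0,0,0,0],
)

```text
time: 12.6
tool_pos: [0.4936, -0.045, 0.0663]
tcp_rot: [-3.11, 0.439, -0.004]
wrist_force: [0.2, 2.8, 4.9]
width: -0.001
grip_force: 2.3
```

>>> jog_arm(
  turn=[
    [0,0,0],
    [0,0,0],
    [0,0,0],
    [0,0,0],
  ],
  delta_pos=[
    [0,0,0.0015],
    [0,0,0.0015],
    [0,0,0],
    [0,0,0],
  ],
  gripper=[0,0,0,0],
)

```text
time: 12.93
tool_pos: [0.4938, -0.0451, 0.0657]
tcp_rot: [-3.11, 0.439, -0.003]
wrist_force: [-7.4, 3.6, 23.0]
width: -0.002
grip_force: 11.7
```

Bottomed out (23 N). Retreat and check.

>>> jog_arm(
  turn=[
    [0,0,0],
    [0,0,0],
    [0,0,0],
    [0,0,0],
    [0,0,0],
    [0,0,0],
    [0,0,0],
    [0,0,0],
    [0,0,0],
  ],
  delta_pos=[
    [0,0,-0.01],
    [0,0,-0.03],
    [0,0,-0.03],
    [0,0,-0.03],
    [0,0,-0.03],
    [0,0,-0.02],
    [0,0,0],
    [0,0,0],
    [0,0,0],
  ],
  gripper=[0,0,0,0,0,0,0,0,0],
)

```text
time: 13.68
tool_pos: [0.4914, -0.0453, 0.211]
tcp_rot: [3.11, -0.439, -0.003]
wrist_force: [-0.8, -1.1, -0.8]
width: -0.003
grip_force: 0.0
```

```bash
python3 - <<'E'
from fit import *
im=vision.read_camera('wrist');b=vision.read_camera('side')
cv2.imwrite('pics/c9.png',np.hstack([cv2.resize(im,(400,300)),cv2.resize(b[140:290,220:420],(400,300),interpolation=2)])[:,:,::-1])
E
```

```text
(no output)
```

View pics/c9.png

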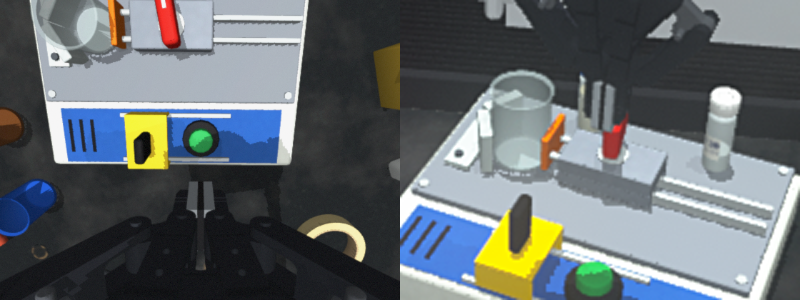

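The beaker is seated, the wing is across the slide, the guard is open, the button is out again and the arm is clear.

```bash
python3 -c "
from workcell import ticket
print(ticket.finish_job())"
```

```text
the job is handed in; nothing more can be done
None
```

The job is handed in with no verdict returned: the carriage is clamped with the pad about 5 mm in (image estimate), the knob is turned to its stop, the guard is slid to its stop (about 59 mm), and the button was pressed fully in and came out again. In the last pictures the beaker and white vial stand upright; the gripper hid the blue vial there, but nothing went near it.

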